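# Feed the rack train into the sampler and start it

### The arm

A 6-joint arm with a two-finger parallel gripper is mounted at the origin on the work surface. World frame = base frame: x ahead of the robot, y to its left, z up, the work surface at z = 0. Lengths are in m, angles in degrees, forces in N, time in s.
With the tool pointing down it reaches from about 0.35 to 0.875 m from the base axis. Payload 4.2 kg.
Tool frame: the origin (TCP) lies midway between the tips of the shut fingers; the grasp point (between the pads) lies 19 mm behind it; y points along the fingers, z is the direction in which the jaws open and shut, and the axes are right-handed (so a half turn about y gives the same grasp; the last joint's range is limited). The gripper opens to 87 mm and grips with 3 to 60 N. Pads are 19 mm wide; open, the fingers measure 117 mm over their backs; the gripper's body (75 mm by 190 mm) begins 51 mm behind the grasp point.
Start: joints at [-53.251, 22.042, 0.453, 0, -68.411, -14.817], TCP at [0.233, -0.58, 0.223] pointing down, gripper open.
Joint ranges: [-179.83, 179.83], [-69.29, 118.12], [-61.27, 80.66], [-181.25, 117.63], [-171.15, -9.14], [-177.46, 177.46]. Speed limits (degrees/s): [159.86, 159.86, 180, 180, 180, 180].

### API

Orientations are given as [roll, pitch, yaw] about the fixed x, y, z axes, in that order (R = Rz(yaw) Ry(pitch) Rx(roll)).
In Python, from workcell import env gives the robot as it stands. The module is installed in compiled form; this text tells all that it offers. Calls block until the motion is done:
- env.goto(position, orientation): joint-space move of the TCP to a pose.
- env.move_straight(position, rotation=None, rate=0.15, force_limit=None): straight line of the TCP; rotation=None keeps the orientation; rate is the mean speed in m/s. With force_limit (N) it stops when the force on the tool has changed by that much, and returns True; else False.
- env.set_joints(angles): joint-space move.
- env.gripper_to(opening, grasp_force=None): opening from 0.0 (shut) to 1.0 (fully open); grasp_force is the grip in N (None keeps the last); returns when the fingers have stopped.
- env.dwell(seconds).
- env.inverse_kinematics(position, orientation): joint angles nearest the present ones, or None.
- env.read_state(): the state.
- env.grab_frame(name): name is "scene" or "top" or "wrist"; returns a dict with "image" (480x640x3 uint8, blue, green, red), "fx", "fy", "cx", "cy" (pixels), "position" and "orientation" of the camera in the world. Camera axes: x right, y up, looking along -z (the intrinsics and any distortion apply to the point x, -y, -z); pixel columns grow to the right and rows downward; lengths in m; the calibration is good to about 2 mm. A picture is of the moment at which its call begins. There is no depth.
A pose or a line that the arm cannot do raises env.Unreachable and nothing moves.
- env.close_job(): hands the job in, once; it reports no verdict.
Trained networks look in a picture, given as the dict that the camera call returned (one of the last four; its "shot" number tells which), for a name from the list of things; names that differ only in an ending like _2 or _b are one class to them, and where a whole thing is asked for, a point or a joint stands for the part that bears it (a point fixed in the world has none). Each returns a list of dicts, best first, with "score" (0 to 1); they miss things now and then, are a little off and sometimes report something else, mostly with a low value. They report only what shows in the picture. A call takes as long as a camera call.
- env.search_frame(picture, thing): "xyz" ([x, y, z] in m, in world coordinates, good to about 4 mm: the middle of the surface that is visible of it).
- env.trace(picture, thing): "mask" (480x640 bool, what is visible of it).
The state is a dict: "clock": time; "joint_positions": joint angles; "qvel": joint speeds; "joint_torque": joint torques, N m; "position": TCP position; "tool_rot": TCP orientation; "force": force on the tool from outside, world axes, zero at the start; "wrist_torque": the same for the moment, N m; "opening": opening from 0.0 (shut) to 1.0 (fully open).
Only numpy, scipy, OpenCV 4.12 (cv2) and the standard library are available. Lean on these libraries where they do the work, as an engineer would, in place of code of your own. Each camera call takes 0.05 s, during which the arm holds its last target.

### The job

Push the four touching tube racks in the sampler's load lane gently along their guide rail, as one train, until the front rack is fully home against the end stop and no gap is left between them. Then press the green start key all the way down and let it come up again. Only push with the fingers: do not pick up, tip or pull apart any rack, and leave the finished rack and everything else on the bench where it is.

Things in the scene. Friction and masses are not known exactly. Their poses are not given: they have to be found in the camera images.
- sampler: Rack sampler fixed on the bench: cream unit, two open lanes side by side, a 110 mm high housing across their far end, a control strip on its right. Origin: on the bench, on the load (right) lane's centre line, below the stop face. +x along the lane towards the stop, +y left, z up. Load lane: x = -270 mm (open front end, no wall) to 0, y = -61 to +61 mm; return lane the same, its centre at y = +135 mm.
- end_stop (a point): Point on the end stop, the flat upright face of the housing that closes the load lane: on the lane's centre line, 40 mm above the bench. Axes as the sampler's. With the front rack on the stop and all touching, the racks' origins lie 11, 33, 55 and 77 mm before this face.
- lane_mouth (a point): Middle of the open front end of the load lane, at floor height, 270 mm before the stop. The steel lane floor is 12 mm above the bench; the fences on either side, and the control strip on the right (64 mm wide), are 34 mm above the bench; a guide rail 8 mm wide and 5 mm high runs along the middle of the floor to the stop. Racks pushed far (35 mm) off the middle skew and jam.
- rack_blue: Grey five-place tube rack with blue end tabs: 22 mm thick (x), 118 mm wide (y, across the lane), 58 mm high, solid flat skirt below 30 mm; fixed tubes with orange caps up to 84 mm. Origin: centre of underside; axes as the sampler's. 0.1 to 0.17 kg, slides easily (friction about 0.25), slotted over the rail with 1 mm play. In a train of four, touching, in any order, its front 60 to 120 mm short of the stop.
- rack_yellow: tube rack with yellow tabs on the top of both ends and on its end faces, otherwise the same as rack_blue
- rack_green: tube rack with green tabs on the top of both ends and on its end faces, otherwise the same as rack_blue (its leftmost place is empty)
- rack_white: tube rack with white tabs on the top of both ends and on its end faces, otherwise the same as rack_blue (its middle place is empty)
- start_key (a joint): Travel of the round green start key, m: 0 up, 0.005 fully down. It is spring-loaded: begins to move at about 1.5 N, fully down at 5 N, and comes up when let go. It is pressed straight down.
- start_key_top (a point): Centre of the top of the start key (green, 24 mm across, in a grey 40 mm collar on the control strip, 205 mm before the stop face and 93 mm to the right of the load lane's centre line); the top is 55 mm above the bench and moves with the key.
- done_rack: Finished rack with red tabs, of the same size as the others, standing in the return lane (left). Origin: centre of its underside. To be left alone.
- reagent: White reagent bottle with a blue cap, 48 mm across, 100 mm high, standing on the bench to the right of the sampler. Origin: centre of its underside. To be left alone.
- wire_rack: White wire rack full of orange-capped tubes, 88 x 154 mm, 87 mm high, on the bench to the left. Origin: centre of its underside. To be left alone.
- waste_box: Open yellow waste box, about 134 x 176 mm, 106 mm high, on the bench to the right. Origin: centre of its underside. To be left alone.
- tip_box: Pipette tip box with a blue lid, 84 x 124 mm, 73 mm high, on the bench to the far left. Origin: centre of its underside. To be left alone.
- marker: White and blue marker pen, 131 mm long, 14 mm thick, lying on the bench close beside the right side of the sampler. Origin: on the bench below the middle of its white barrel, its x along the pen towards the blue cap. To be left alone.

How it is judged:
By the outcome, as a careful person would: the job done as asked, in the order asked, and still so for the second after the job is handed in, with the robot touching nothing.
It also fails if it takes over 45 s, if anything falls off the work surface, if the arm or the gripper's body presses on something with over 40 N, if the wrist force passes 120 N, or if a joint passes its speed limit or range.

## Working session

There is one attempt and no reset: what is moved stays moved. The work goes in short steps, each a Python script; the robot and the scene stay as the last script left them, time stands still between calls to the robot, and variables do not carry over. Pictures are saved under pics/ and viewed, and the job is handed in when it is done.

```bash
mkdir -p pics; python3 - <<'E'
from workcell import env
import cv2
s=env.read_state(); print(s)
for n in ("scene","top"):
    f=env.grab_frame(n); cv2.imwrite(f"pics/{n}0.png",f["image"])
    print(n,{k:v for k,v in f.items() if k!="image"})
    for t in ["rack_blue","rack_yellow","rack_green","rack_white","start_key_top","done_rack","reagent","marker","sampler","waste_box"]:
        r=env.search_frame(f,t); print(t,[(x["score"],x["xyz"]) for x in r[:2]])
E
```

```text
{'clock': 0.0, 'joint_positions': array([-5.32513648e+01,  2.20906762e+01,  3.80312837e-01, -2.87579986e-02,
       -6.84107391e+01, -1.48157306e+01]), 'qvel': array([-0.02892487,  0.09253234,  0.04878719, -0.07265397, -0.02455652,
        0.10705316]), 'joint_torque': array([-3.84643517e-04, -3.90667033e+01,  1.87403566e+01,  4.21987072e+00,
        1.09644915e-02, -2.18647838e-04]), 'position': array([ 0.23323696, -0.57920622,  0.22146474]), 'tool_rot': array([-8.98760892e+01,  5.13809857e-03,  2.19223003e+01]), 'force': array([ 0.34760145, -0.23155464, -0.47538614]), 'wrist_torque': array([ 0.0130365 , -0.02100375,  0.04893986]), 'opening': 1.000085720913014}
scene {'fx': 473.37277268526344, 'fy': 473.37277268526344, 'cx': 313.0282709147392, 'cy': 242.76057695950934, 'position': array([ 1.28011907, -0.27190846,  1.35944909]), 'orientation': array([31.59785902,  0.4482178 , 68.86724515]), 'shot': 1}
rack_blue [(0.61, [0.5805, -0.0032, 0.0888])]
rack_yellow [(0.65, [0.6041, -0.0114, 0.0876]), (0.49, [0.4826, -0.0731, 0.049])]
rack_green []
rack_white [(0.86, [0.6306, -0.012, 0.0635]
[... 405 characters left out ...]
 321.94736561368046, 'cy': 240.46350770099843, 'position': array([0.44725312, 0.00635123, 1.3387681 ]), 'orientation': array([  3.76381479,  -0.21599354, -91.50116844]), 'shot': 2}
rack_blue [(0.95, [0.5766, 0.0001, 0.075]), (0.56, [0.5194, 0.1486, 0.0682])]
rack_yellow [(0.55, [0.5996, -0.0085, 0.0678])]
rack_green [(0.87, [0.5553, 0.0046, 0.0711])]
rack_white [(0.81, [0.6159, -0.0079, 0.0684]), (0.52, [0.5541, 0.0034, 0.0704])]
start_key_top [(0.51, [0.673, 0.0331, 0.0371])]
done_rack [(0.9, [0.5183, 0.1471, 0.0706])]
reagent [(0.9, [0.6137, -0.1958, 0.0712])]
marker [(0.51, [0.4921, -0.1578, 0.0145])]
sampler [(0.76, [0.6755, 0.0326, 0.0343])]
waste_box [(0.57, [0.4387, -0.5429, 0.0275])]
```

View pics/scene0.png

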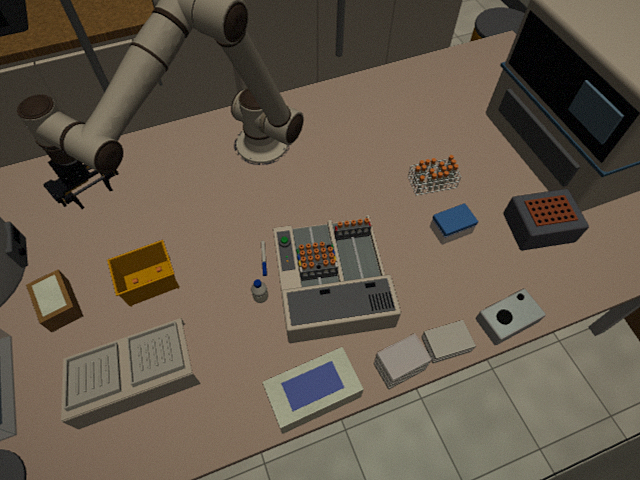

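View pics/top0.png

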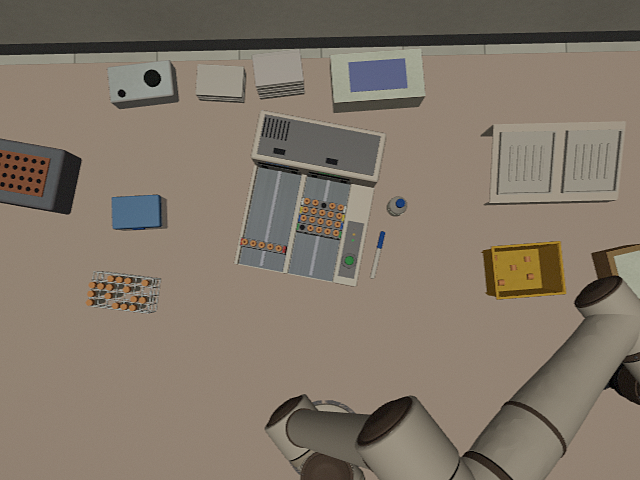

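```bash
python3 - <<'E'
import cv2
im=cv2.imread("pics/top0.png")[100:300,225:415]
cv2.imwrite("pics/topz.png",cv2.resize(im,None,fx=3,fy=3,interpolation=cv2.INTER_CUBIC))
im=cv2.imread("pics/scene0.png")[205:345,250:415]
cv2.imwrite("pics/scz.png",cv2.resize(im,None,fx=4,fy=4,interpolation=cv2.INTER_CUBIC))
E
```

```text
(no output)
```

View pics/topz.png

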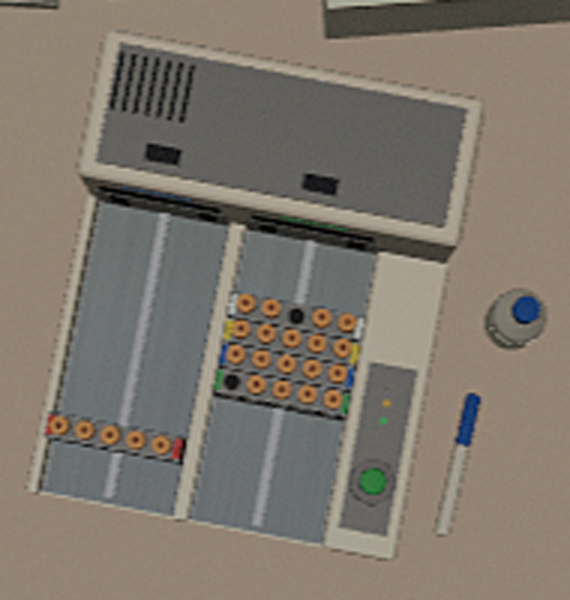

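View pics/scz.png

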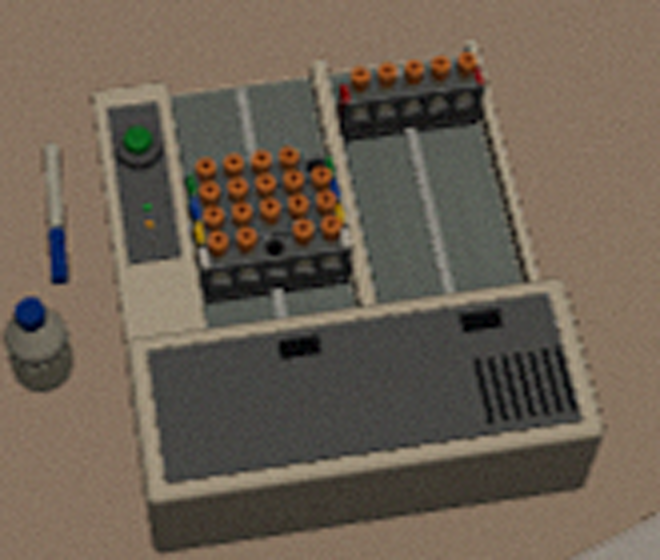

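```bash
cat > h.py <<'E'
import numpy as np
from scipy.spatial.transform import Rotation as R
from scipy.optimize import least_squares
def project(f,P):
    Rc=R.from_euler('xyz',f["orientation"],degrees=True).as_matrix()
    p=(np.atleast_2d(P)-f["position"])@Rc
    return np.c_[f["fx"]*p[:,0]/-p[:,2]+f["cx"], f["cy"]+f["fy"]*(-p[:,1])/-p[:,2]]
def s2w(q,P):
    c,s=np.cos(q[2]),np.sin(q[2]); P=np.atleast_2d(P)
    return np.c_[q[0]+c*P[:,0]-s*P[:,1], q[1]+s*P[:,0]+c*P[:,1], P[:,2]]
def fit(obs,q0=(0.68,-0.02,-0.15)):
    # obs list of (frame,P,pix)
    def res(q): return np.concatenate([(project(f,s2w(q,P))-np.array(px)).ravel() for f,P,px in obs])
    r=least_squares(res,q0,loss='soft_l1'); return r.x,res(r.x)
E
cat > a.py <<'E'
from h import *
T={'fx': 491.4424944456699, 'fy': 491.4424944456699, 'cx': 321.94736561368046, 'cy': 240.46350770099843, 'position': np.array([0.44725312, 0.00635123, 1.3387681 ]), 'orientation': np.array([  3.76381479,  -0.21599354, -91.50116844])}
S={'fx': 473.37277268526344, 'fy': 473.37277268526344, 'cx': 313.0282709147392, 'cy': 242.76057695950934, 'position': np.array([ 1.28011907, -0.27190846,  1.35944909]), 'orientation': np.array([31.59785902,  0.4482178 , 68.86724515])}
t=lambda *p:[( (x+.5)/3-.5+225,(y+.5)/3-.5+100) for x,y in p]
s=lambda *p:[( (x+.5)/4-.5+250,(y+.5)/4-.5+205) for x,y in p]
PT=np.array([[-.205,-.093,.055],[-.27,0,.017],[-.27,.061,.012],[-.27,.135,.017]])
PS=np.array([[-.205,-.093,.055],[-.27,0,.017]])
ot=(T,PT,t((372,482),(257,524),(190,520),(108,497))); os_=(S,PS,s((138,139),(242,92)))
for o in ([ot],[os_],[ot,os_]):
    q,r=fit(o); print(q,np.degrees(q[2]),r.round(1))
for x in(-.0,): print(s2w(q,[[-.205,-.093,.055],[-.27,0,.012]]))
# rack order/pos: cap rows in top view, z=.084
E
python3 a.py
```

```text
[ 0.70011107 -0.03084936 -0.24348394] -13.950601998909566 [ 1.  -0.4 -0.5  2.2 -0.3 -1.4  0.   0.3]
[ 0.70499202 -0.04251614 -0.27388769] -15.692608965916447 [-0.4  0.4  0.4 -0.4]
[ 0.70154769 -0.0305361  -0.23829124] -13.653082264487294 [ 1.3 -1.  -0.2  1.7  0.1 -1.7  0.4  0.1  0.6 -0.5  0.5 -2. ]
[[ 0.48038848 -0.07251946  0.055     ]
 [ 0.43917716  0.03319537  0.012     ]]
```

```bash
python3 - <<'E'
from workcell import env
from h import *
import cv2,pickle
q=[0.7015,-0.0305,-0.238]
p=s2w(q,[[-.2,-0.02,.33]])[0]
env.goto(p,[-90,0,np.degrees(q[2])])
print(env.read_state()["clock"],env.read_state()["position"])
f=env.grab_frame("wrist"); cv2.imwrite("pics/w1.png",f["image"]); pickle.dump(f,open("w1.pkl","wb"))
print({k:v for k,v in f.items() if k!="image"})
E
```

```text
3.4 [ 0.50242333 -0.00327453  0.3298353 ]
{'fx': 402.3108021940725, 'fy': 402.3108021940725, 'cx': 313.6355324579301, 'cy': 237.34627567741012, 'position': array([0.43247569, 0.0142079 , 0.49179545]), 'orientation': array([-1.54217300e+01,  7.11537692e-03,  7.62742916e+01]), 'shot': 3}
```

View pics/w1.png

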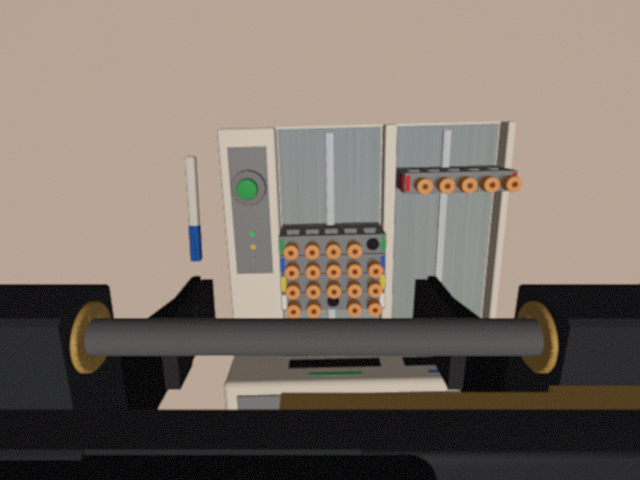

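```bash
python3 - <<'E'
import cv2
im=cv2.imread("pics/w1.png")[110:330,180:440]
cv2.imwrite("pics/w1z.png",cv2.resize(im,None,fx=3,fy=2.7,interpolation=cv2.INTER_CUBIC))
E
```

```text
(no output)
```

View pics/w1z.png

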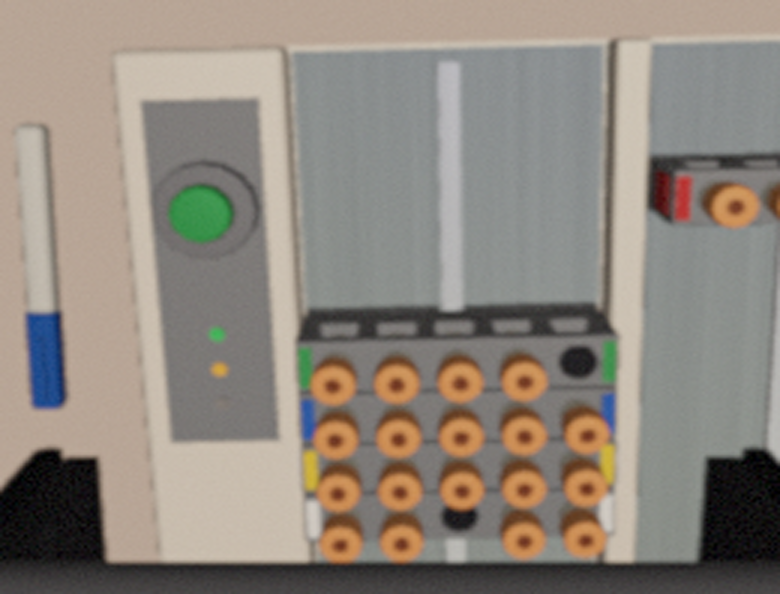

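```bash
cat > b.py <<'E'
from h import *
import pickle
W=pickle.load(open("w1.pkl","rb"))
from a import T,S,t,s
w=lambda p:np.array([(p[0]+.5)/3-.5+180,(p[1]+.5)/2.7-.5+110])
def res(v,useT=True):
    q=v[:3]; xa,xb,xr=v[3:6]
    r=[]
    def a(f,P,px): r.extend((project(f,s2w(q,[P]))[0]-px))
    a(W,[-.205,-.093,.055],w((201,213)))
    a(W,[-.27,.061,.012],w((605,45))); a(W,[-.27,-.061,.012],w((291,50)))
    a(W,[xa,0,.017],w((449,62))); a(W,[xb,0,.017],w((452,305)))
    a(W,[xr,0,.012],w((452,309)))
    if useT:
        a(T,[-.205,-.093,.055],t((372,482))[0]); a(S,[-.205,-.093,.055],s((138,139))[0])
        a(T,[xa,0,.017],t((257,522))[0]); a(S,[xa,0,.017],s((242,92))[0])
    return np.array(r)
for u in (False,True):
    r=least_squares(res,[.7,-.03,-.2,-.26,-.19,-.19],args=(u,)); print(r.x.round(4),np.degrees(r.x[2]),r.fun.round(1))
q=r.x[:3]; print(s2w(q,[[-.205,-.093,.055]]), project(W,s2w(q,[[0,0,.04]])))
E
python3 b.py
```

```text
[ 0.70011107 -0.03084936 -0.24348394] -13.950601998909566 [ 1.  -0.4 -0.5  2.2 -0.3 -1.4  0.   0.3]
[ 0.70499202 -0.04251614 -0.27388769] -15.692608965916447 [-0.4  0.4  0.4 -0.4]
[ 0.70154769 -0.0305361  -0.23829124] -13.653082264487294 [ 1.3 -1.  -0.2  1.7  0.1 -1.7  0.4  0.1  0.6 -0.5  0.5 -2. ]
[[ 0.48038848 -0.07251946  0.055     ]
 [ 0.43917716  0.03319537  0.012     ]]
[ 0.7004 -0.0282 -0.2241 -0.2634 -0.1578 -0.1548] -12.837486635388123 [-0.7  1.3  1.2 -0.5 -0.2 -0.7  0.3 -0.  -0.2  0.  -0.4  0. ]
[ 0.7003 -0.0283 -0.225  -0.263  -0.1577 -0.1547] -12.891725628772628 [-0.6  1.1  1.4 -0.6 -0.1 -0.8  0.5  0.3 -0.2  0.  -0.3  0.   1.6 -0.8
  0.3 -0.6  0.8  0.6  0.3 -0.7]
[[ 0.47968666 -0.0731999   0.055     ]] [[331.33355647 348.63591476]]
```

```bash
cat >> h.py <<'E'
Q=np.array([0.7003,-0.0283,-0.225]); YAW=np.degrees(Q[2]); ORI=[-90,0,YAW]
def pt(x,y,z): return s2w(Q,[[x,y,z]])[0]
def inv(p):
    c,s=np.cos(Q[2]),np.sin(Q[2]); d=np.asarray(p)-[Q[0],Q[1],0]
    return np.array([c*d[0]+s*d[1],-s*d[0]+c*d[1],d[2]]).round(4)
E
python3 - <<'E'
from workcell import env
from h import *
import cv2
env.gripper_to(0.5)
env.move_straight(pt(-.2,0,.15),ORI,rate=.2)
env.move_straight(pt(-.2,0,.038),rate=.1,force_limit=8)
s=env.read_state();print(s["clock"],inv(s["position"]),s["tool_rot"],s["force"],s["opening"])
f=env.grab_frame("wrist"); cv2.imwrite("pics/w2.png",f["image"])
f=env.grab_frame("scene"); cv2.imwrite("pics/s2.png",cv2.resize(f["image"][150:345,210:450],None,fx=3,fy=3))
E
```

```text
6.7583 [-0.1996  0.0003  0.0386] [-8.99634378e+01 -6.68955145e-02 -1.28812231e+01] [ 0.71229815  0.48864063 -0.31623707] 0.4976052732186918
```

View pics/w2.png

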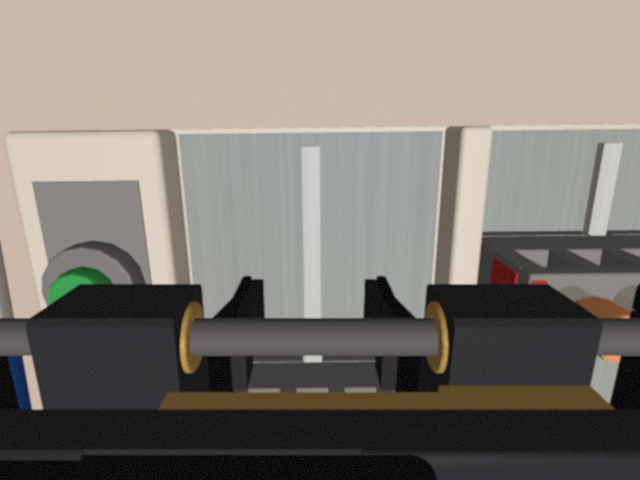

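View pics/s2.png

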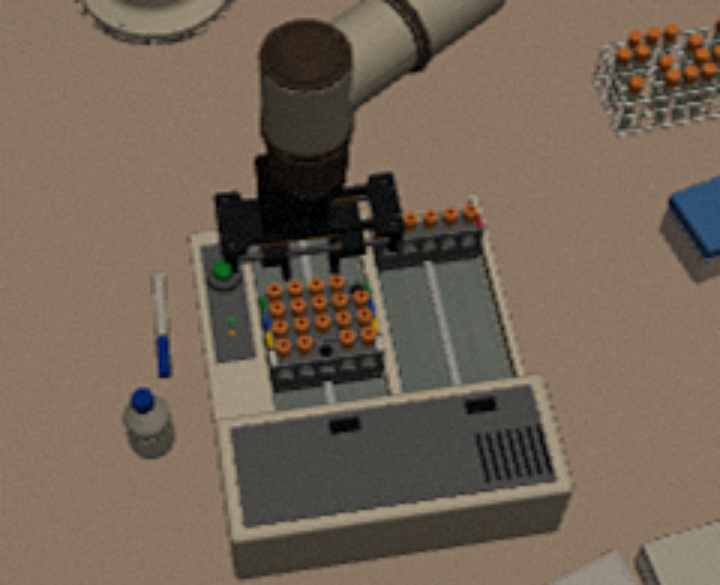

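```bash
python3 - <<'E'
from workcell import env
from h import *
import cv2
def rep(tag):
    s=env.read_state();c=R.from_euler('z',-YAW,degrees=True).apply(s["force"]);print(tag,s["clock"],inv(s["position"]),c.round(2))
rep(0)
print(env.move_straight(pt(-.172,0,.0355),rate=.06,force_limit=8)); rep(1)
h=env.move_straight(pt(-.112,0,.0355),rate=.035,force_limit=8); rep(h)
f=env.grab_frame("top"); cv2.imwrite("pics/t3.png",cv2.resize(f["image"][100:300,225:415],None,fx=3,fy=3))
f=env.grab_frame("scene"); cv2.imwrite("pics/s3.png",cv2.resize(f["image"][150:345,210:450],None,fx=3,fy=3))
E
```

```text
0 6.8583 [-0.1996  0.0003  0.0386] [ 0.52  0.22 -0.12]
False
1 7.475 [-0.1721 -0.0003  0.0352] [0.65 0.01 0.14]
False 9.3417 [-0.112  -0.      0.0354] [-3.09  1.85 -1.49]
```

View pics/s3.png

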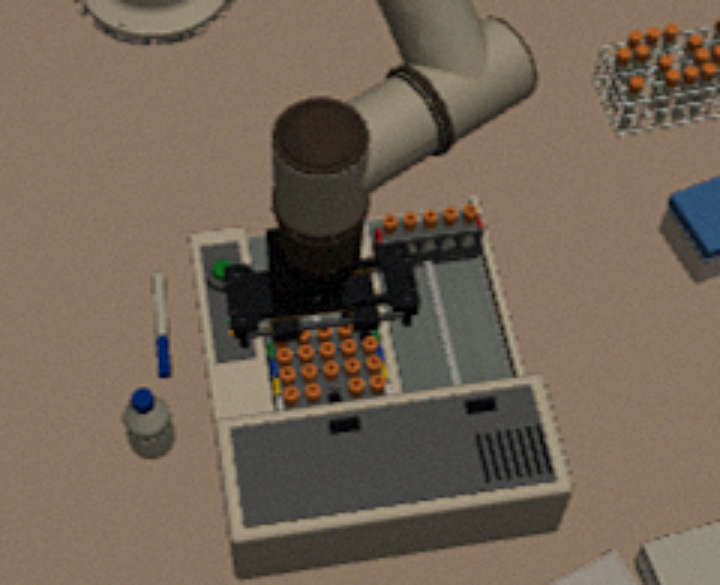

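```bash
python3 - <<'E'
from workcell import env
from h import *
import cv2
def rep(tag):
    s=env.read_state();c=R.from_euler('z',-YAW,degrees=True).apply(s["force"]);print(tag,s["clock"],inv(s["position"]),c.round(2))
rep(0)
h=env.move_straight(pt(-.085,0,.0355),rate=.012,force_limit=5); rep(h)
env.dwell(.3); rep(2)
f=env.grab_frame("top"); cv2.imwrite("pics/t4.png",cv2.resize(f["image"][100:300,225:415],None,fx=3,fy=3))
f=env.grab_frame("wrist"); cv2.imwrite("pics/w4.png",f["image"])
f=env.grab_frame("scene"); cv2.imwrite("pics/s4.png",cv2.resize(f["image"][200:320,260:400],None,fx=4,fy=4))
E
```

```text
0 9.4417 [-0.1121 -0.      0.0354] [-2.35  1.33 -0.77]
True 10.5667 [-0.102  -0.0002  0.0349] [ 0.24 -0.55  0.22]
2 10.8667 [-0.1036 -0.0006  0.0338] [-0.67 -0.03 -0.61]
```

View pics/s4.png

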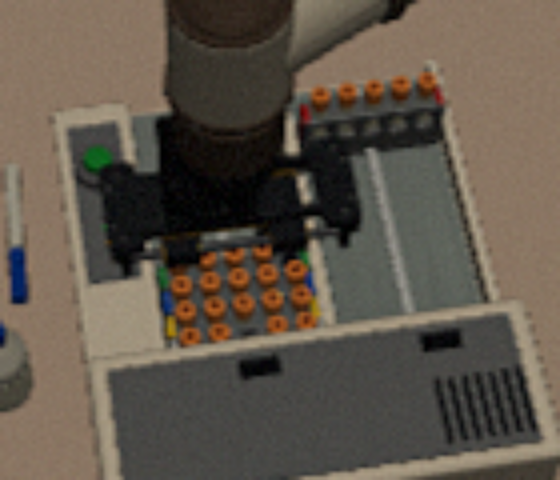

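View pics/t4.png

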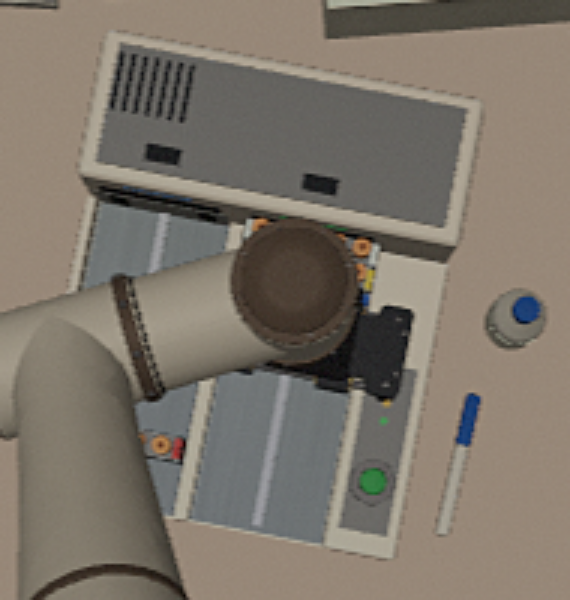

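```bash
python3 - <<'E'
from workcell import env
from h import *
import cv2
def rep(tag):
    s=env.read_state();c=R.from_euler('z',-YAW,degrees=True).apply(s["force"]);print(tag,s["clock"],inv(s["position"]),c.round(2))
rep(0)
for i in range(2):
    h=env.move_straight(pt(-.085,0,.0355),rate=.012,force_limit=7); rep(h)
    env.dwell(.2); rep(2)
f=env.grab_frame("top"); cv2.imwrite("pics/t5.png",cv2.resize(f["image"][100:300,225:415],None,fx=3,fy=3))
E
```

```text
0 11.0167 [-0.1038 -0.0005  0.0338] [-0.35  0.56 -0.08]
True 11.6167 [-0.1022 -0.0007  0.0335] [-0.06 -0.1  -0.76]
2 11.8167 [-0.1027 -0.0009  0.033 ] [-0.05  0.2   0.3 ]
True 12.3417 [-0.1024 -0.0011  0.0327] [0.36 0.23 1.24]
2 12.5417 [-0.1029 -0.0013  0.0321] [-0.35  0.46  0.73]
```

View pics/t5.png

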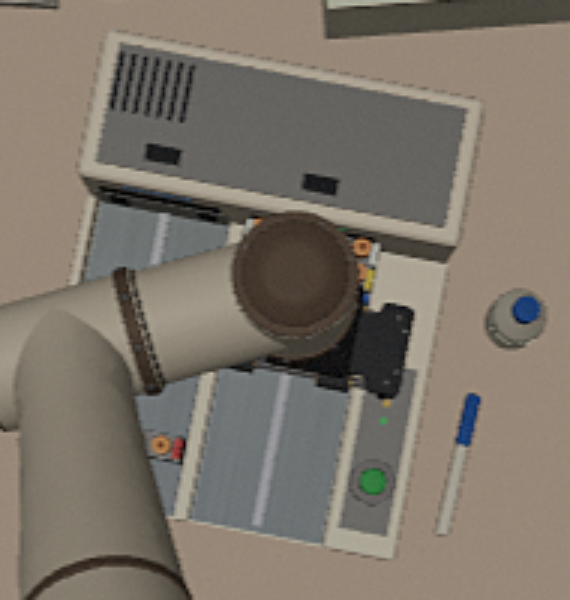

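```bash
python3 - <<'E'
from workcell import env
from h import *
import cv2,pickle
env.move_straight(pt(-.125,0,.0355),rate=.06)
env.move_straight(pt(-.17,0,.04),rate=.12)
env.move_straight(pt(-.2,0,.25),rate=.25)
s=env.read_state();print(s["clock"],inv(s["position"]),s["force"])
for n,sl in (("wrist",None),("top",(100,300,225,415)),("scene",(205,345,250,415))):
    f=env.grab_frame(n); pickle.dump(f,open(n+"6.pkl","wb")); im=f["image"]
    if sl: im=cv2.resize(im[sl[0]:sl[1],sl[2]:sl[3]],None,fx=3,fy=3,interpolation=cv2.INTER_CUBIC)
    cv2.imwrite(f"pics/{n}6.png",im)
E
```

```text
14.6417 [-0.2006 -0.0003  0.2486] [-0.50987059  0.97344781  0.21200718]
```

View pics/wrist6.png

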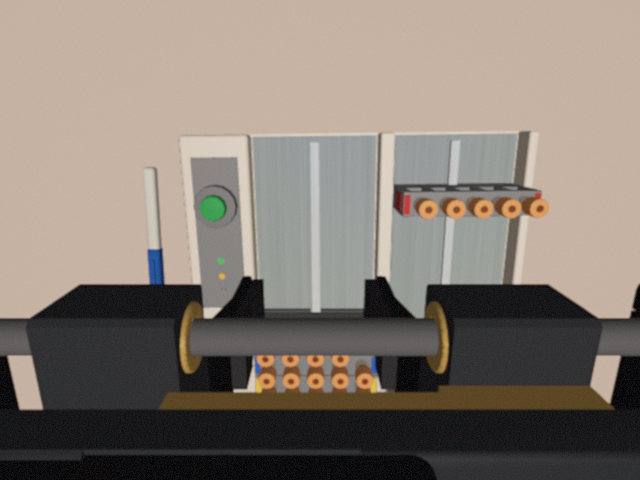

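View pics/top6.png

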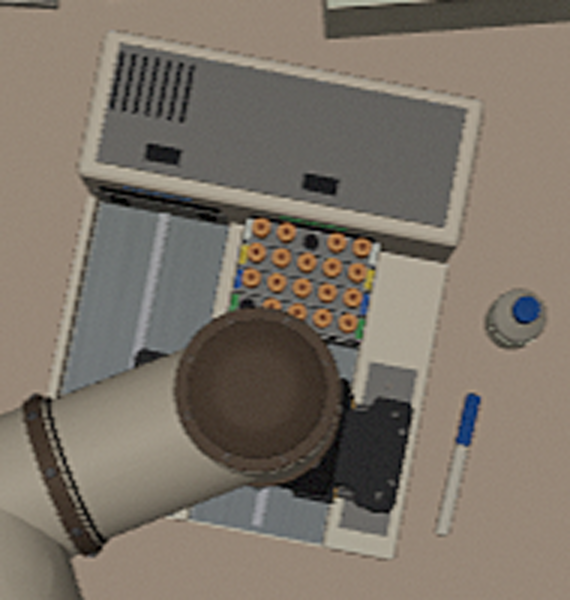

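View pics/scene6.png

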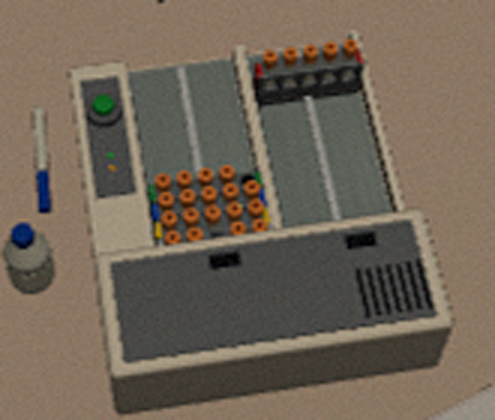

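```bash
cat > c.py <<'E'
from h import *
import pickle,cv2
def ray(f,px,z):
    Rc=R.from_euler('xyz',f["orientation"],degrees=True).as_matrix()
    d=Rc@np.array([(px[0]-f["cx"])/f["fx"],-(px[1]-f["cy"])/f["fy"],-1]); 
    return inv(f["position"]+d*(z-f["position"][2])/d[2])
W=pickle.load(open("wrist6.pkl","rb"))
T=pickle.load(open("top6.pkl","rb"))
if __name__=="__main__":
  for px in ((316,312),(316,309),(260,308),(368,308)): print(px,ray(W,px,.012))
  t=lambda x,y:((x+.5)/3-.5+225,(y+.5)/3-.5+100)
  for p in ((261,227),(287,232),(337,243),(362,248),(256,252),(358,272),(251,277),(353,298),(348,323),(322,318)): print(p,ray(T,t(*p),.096))
  print("front bottom of done-stop check: key",ray(T,t(372,482),.055))
  im=W["image"][280:420,230:400]; cv2.imwrite("pics/w6z.png",cv2.resize(im,None,fx=4,fy=4,interpolation=cv2.INTER_CUBIC))
E
python3 c.py
```

```text
(316, 312) [-0.085  0.001  0.012]
(316, 309) [-0.0885  0.001   0.012 ]
(260, 308) [-0.0896 -0.0591  0.012 ]
(368, 308) [-0.0897  0.0568  0.012 ]
(261, 227) [-0.015   0.0476  0.096 ]
(287, 232) [-0.0148  0.025   0.096 ]
(337, 243) [-0.0156 -0.0186  0.096 ]
(362, 248) [-0.0156 -0.0403  0.096 ]
(256, 252) [-0.0369  0.0475  0.096 ]
(358, 272) [-0.0365 -0.041   0.096 ]
(251, 277) [-0.0588  0.0474  0.096 ]
(353, 298) [-0.0592 -0.0411  0.096 ]
(348, 323) [-0.081  -0.0411  0.096 ]
(322, 318) [-0.0812 -0.0187  0.096 ]
front bottom of done-stop check: key [-0.2078 -0.0894  0.055 ]
```

View pics/w6z.png

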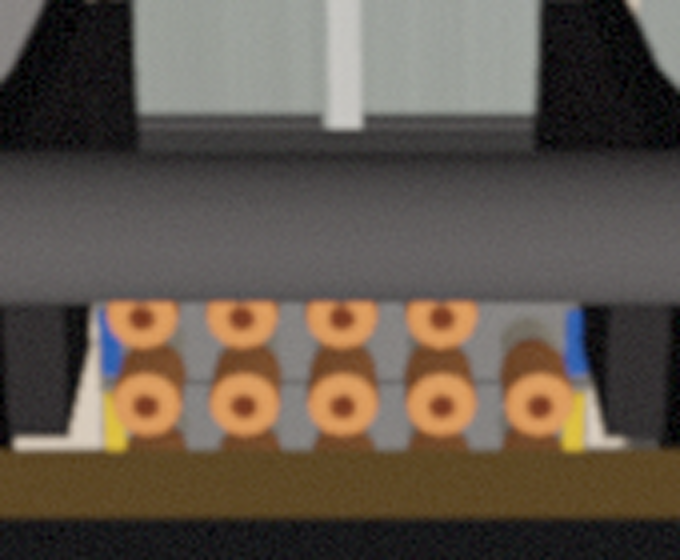

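```bash
python3 - <<'E'
from c import *
im=W["image"].astype(int).sum(2)
for c in (280,300,340,355): print(c,"mouth",[(r,im[r,c]) for r in range(129,141)],"rear",[(r,im[r,c]) for r in range(303,318)])
for r in (132,133,134,135,136): print(r,ray(W,(316,r),.012))
k=W["image"]; m=(k[...,1].astype(int)>k[...,2]+40)&(k[...,1].astype(int)>k[...,0]+25)
ys,xs=np.nonzero(m[180:240,190:240]); print(len(xs),xs.mean()+190,ys.mean()+180, ray(W,(xs.mean()+190,ys.mean()+180),.055))
E
```

```text
280 mouth [(129, np.int64(543)), (130, np.int64(543)), (131, np.int64(542)), (132, np.int64(543)), (133, np.int64(572)), (134, np.int64(599)), (135, np.int64(600)), (136, np.int64(553)), (137, np.int64(484)), (138, np.int64(462)), (139, np.int64(463)), (140, np.int64(465))] rear [(303, np.int64(454)), (304, np.int64(458)), (305, np.int64(452)), (306, np.int64(448)), (307, np.int64(421)), (308, np.int64(341)), (309, np.int64(232)), (310, np.int64(222)), (311, np.int64(243)), (312, np.int64(208)), (313, np.int64(177)), (314, np.int64(189)), (315, np.int64(167)), (316, np.int64(180)), (317, np.int64(168))]
300 mouth [(129, np.int64(538)), (130, np.int64(540)), (131, np.int64(539)), (132, np.int64(545)), (133, np.int64(574)), (134, np.int64(609)), (135, np.int64(594)), (136, np.int64(533)), (137, np.int64(474)), (138, np.int64(468)), (139, np.int64(468)), (140, np.int64(468))] rear [(303, np.int64(461)), (304, np.int64(452)), (305, np.int64(463)), (306, np.int64(455)), (307, np.int64(429)), (308, np.int64(336)), (309, np.int64(220)), (310, np.int64(224)), (311, np.int64(240)), (312, np.i
[... 861 characters left out ...]
p.int64(605)), (135, np.int64(560)), (136, np.int64(491)), (137, np.int64(471)), (138, np.int64(466)), (139, np.int64(469)), (140, np.int64(467))] rear [(303, np.int64(479)), (304, np.int64(473)), (305, np.int64(476)), (306, np.int64(475)), (307, np.int64(440)), (308, np.int64(349)), (309, np.int64(236)), (310, np.int64(224)), (311, np.int64(239)), (312, np.int64(213)), (313, np.int64(174)), (314, np.int64(187)), (315, np.int64(185)), (316, np.int64(181)), (317, np.int64(169))]
132 [-0.2724  0.0011  0.012 ]
133 [-0.2715  0.0011  0.012 ]
134 [-0.2706  0.0011  0.012 ]
135 [-0.2697  0.0011  0.012 ]
136 [-0.2687  0.0011  0.012 ]
517 212.38297872340425 207.99226305609284 [-0.2061 -0.0922  0.055 ]
```

```bash
python3 - <<'E'
from workcell import env
from h import *
import cv2,pickle
env.move_straight(pt(.04,0,.22),rate=.25)
s=env.read_state();print(s["clock"],inv(s["position"]))
f=env.grab_frame("wrist"); pickle.dump(f,open("wrist7.pkl","wb")); cv2.imwrite("pics/w7.png",f["image"])
cv2.imwrite("pics/w7z.png",cv2.resize(f["image"][150:330,210:430],None,fx=3.3,fy=3.3,interpolation=cv2.INTER_CUBIC))
E
```

```text
15.9083 [ 0.0396 -0.      0.2199]
```

View pics/w7z.png

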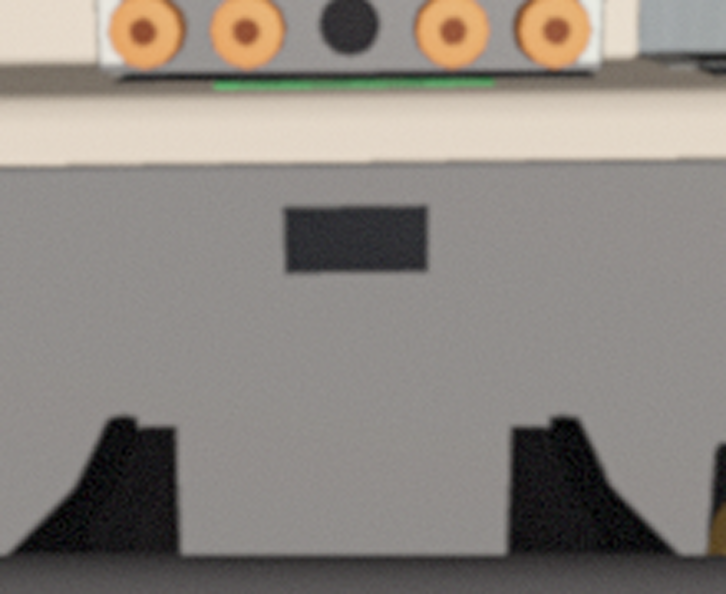

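```bash
python3 - <<'E'
from h import *
import pickle
f=pickle.load(open("wrist7.pkl","rb"))
z=lambda P:((project(f,[pt(*P)])[0]-[210,150]+.5)*3.3-.5).round(1)
for P in [(0,-.08,.034),(0,-.08,.11),(0,0,.11),(0,0,.07),(-.001,0,.07),(-.002,0,.07),(-.003,0,.07),(0,.059,.07),(0,-.059,.07)]: print(P,z(P))
E
```

```text
(0, -0.08, 0.034) [38.5 67.3]
(0, -0.08, 0.11) [-45.7  98.9]
(0, 0, 0.11) [344.2  98.6]
(0, 0, 0.07) [344.9  80.1]
(-0.001, 0, 0.07) [344.9  75.8]
(-0.002, 0, 0.07) [344.9  71.5]
(-0.003, 0, 0.07) [344.9  67.2]
(0, 0.059, 0.07) [597.2  79.9]
(0, -0.059, 0.07) [93.1 80.3]
```

```bash
python3 - <<'E'
import pickle,cv2
f=pickle.load(open("wrist7.pkl","rb"));im=f["image"]
cv2.imwrite("pics/w7y.png",cv2.resize(im[155:190,225:305],None,fx=10,fy=10,interpolation=cv2.INTER_NEAREST))
cv2.imwrite("pics/w7x.png",cv2.resize(im[155:190,340:440],None,fx=8,fy=8,interpolation=cv2.INTER_NEAREST))
E
```

```text
(no output)
```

View pics/w7y.png

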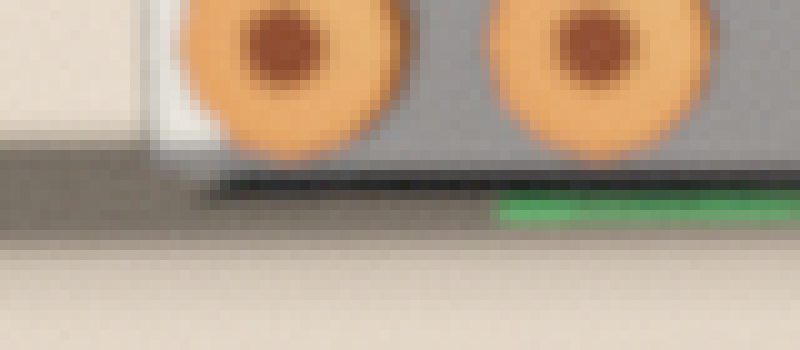

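View pics/w7x.png

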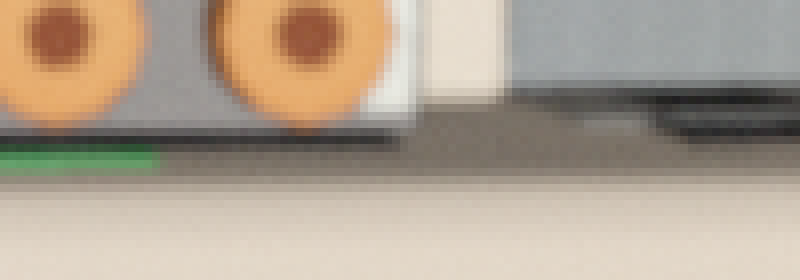

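```bash
python3 - <<'E'
from workcell import env
from h import *
import cv2,pickle
def rep(tag):
    s=env.read_state();print(tag,s["clock"],inv(s["position"]),s["force"].round(2),round(s["opening"],3))
env.gripper_to(0.0)
env.move_straight(pt(-.2055,-.0925,.2),rate=.25)
env.move_straight(pt(-.2055,-.0925,.08),rate=.15)
env.dwell(.2); rep("hover")
f=env.grab_frame("scene"); cv2.imwrite("pics/s8.png",cv2.resize(f["image"][190:330,230:400],None,fx=4,fy=4))
h=env.move_straight(pt(-.2055,-.0925,.047),rate=.015,force_limit=9); rep(h)
f=env.grab_frame("scene"); cv2.imwrite("pics/s9.png",cv2.resize(f["image"][190:330,230:400],None,fx=4,fy=4))
rep(2)
E
```

```text
hover 19.2833 [-0.2049 -0.0923  0.0808] [-0.1  -0.73 -0.21] 0.01
True 21.1167 [-0.2055 -0.0925  0.0505] [-0.19  0.15  4.79] 0.007
2 21.1667 [-0.2055 -0.0925  0.0505] [-0.23  0.42  4.83] 0.008
```

View pics/s9.png

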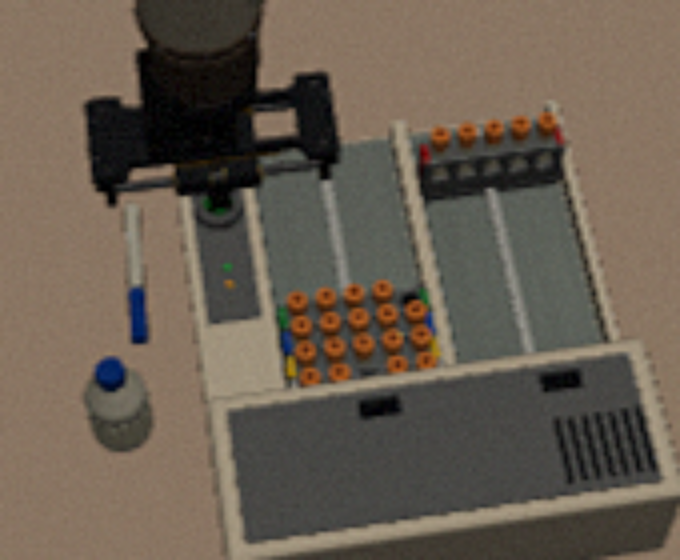

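```bash
python3 - <<'E'
from workcell import env
from h import *
import cv2,pickle
def rep(tag):
    s=env.read_state();print(tag,s["clock"],inv(s["position"]),s["force"].round(2))
h=env.move_straight(pt(-.2055,-.0925,.046),rate=.01,force_limit=8); rep(h)
env.dwell(.2); rep("held")
env.move_straight(pt(-.2055,-.0925,.08),rate=.05); rep("up")
env.move_straight(pt(-.24,-.0925,.3),rate=.25); rep("up")
for n,sl in (("wrist",None),("scene",(190,330,230,400))):
    f=env.grab_frame(n); pickle.dump(f,open(n+"10.pkl","wb")); im=f["image"]
    if sl: im=cv2.resize(im[sl[0]:sl[1],sl[2]:sl[3]],None,fx=4,fy=4,interpolation=cv2.INTER_CUBIC)
    cv2.imwrite(f"pics/{n}10.png",im)
E
```

```text
True 21.4 [-0.2055 -0.0925  0.0505] [-1.15 -0.    4.98]
held 21.6 [-0.2055 -0.0925  0.0505] [-0.67  1.04  4.2 ]
up 22.35 [-0.2058 -0.0926  0.0799] [ 0.18 -0.36 -1.02]
up 23.3917 [-0.2408 -0.0926  0.2985] [-0.14  0.23  0.07]
```

View pics/wrist10.png

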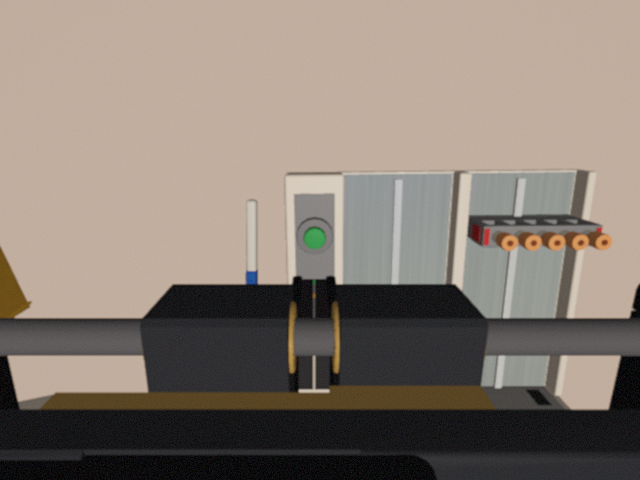

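View pics/scene10.png

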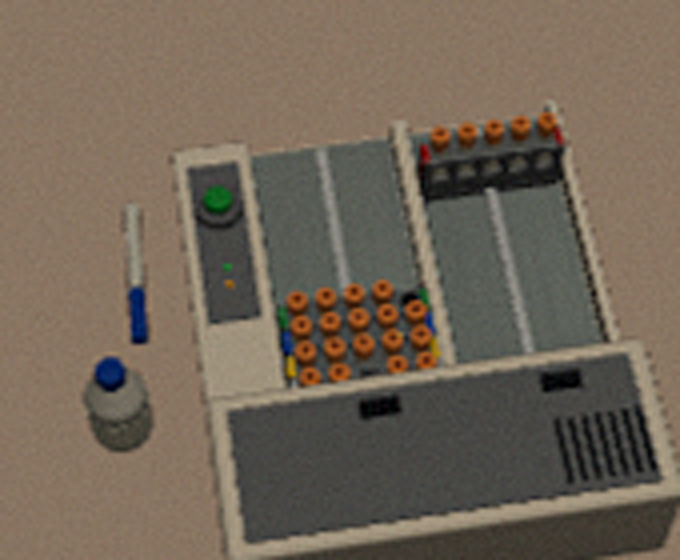

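```bash
python3 - <<'E'
from workcell import env
env.close_job(); print(env.read_state()["clock"])
E
```

```text
the job is handed in; nothing more can be done
the job is handed in; nothing more can be done
```

I pushed the four racks home as one train and then pressed and released the start key. I handed the job in at about 23.5 s with the arm clear of everything; no verdict was reported.

**Racks:**
- I pushed the rear (green) rack with both fingertips, slowly. It stopped at the same place three times (TCP 102.0–102.4 mm before the stop), each time when the force limit of 5–7 N tripped.
- The pictures afterwards show the four rows of caps 22 mm apart, no gaps and no skew.
- The rear face measured 88.5–89.7 mm before the stop, where 88 mm is fully home. The close-up of the front rack puts its gap at 0 to 0.8 mm. The pictures alone cannot rule out a gap of about 1 mm, so I relied on the repeated stop under force.
- The TCP stopped about 5 mm short of where I expected, which I put down to fingers wider than I had assumed. I did not check this.

**Start key:**
- I pressed it straight down until the force had risen by 9 N, then pressed again without letting go, until the force had risen by another 8 N. Both presses stopped with the fingertip 50.5 mm above the bench (fully down is 50 mm), and it then held about 4–5 N.
- I take that as fully down, though I had no direct reading of the key's travel. The last picture shows the key up again.

**Everything else:** the finished rack, marker and reagent bottle were where they had been in the last pictures. The wire rack, tip box and waste box were never approached.

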